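# Close the loaded cassette stand, flip its kickstand down and hold it upright

## Robot

A 6-joint arm with a two-finger parallel gripper is mounted at the origin on a cart in front of the work surface, level with it; the furniture and walls round the work are solid. World frame = base frame: x ahead of the robot, y to its left, z up, the work surface at z = 0. Lengths are in m, angles in degrees, forces in N, time in s.
With the tool pointing down it reaches from about 0.25 to 0.775 m from the base axis. Payload 4 kg.
Tool frame: the origin (TCP) lies at the very end of the fingers, on their centre line; the grasp point (between the pads) lies 19 mm behind it; z points along the fingers, y is the direction in which the jaws open and shut (so a half turn about z gives the same grasp; the last joint's range is limited). The gripper opens to 85 mm and grips with 20 to 120 N. Pads are 22 mm wide; open, the fingers measure 114 mm over their backs; the gripper's body (76 mm by 85 mm) begins 54 mm behind the grasp point. The pads swing forward as they close: fully open they stand 13 mm farther back than shut.
Start: joints at [-73.745, 4.996, 78.535, -0, 96.463, -5.907], TCP at [0.207, -0.509, 0.231] pointing down, gripper open.
Joint ranges: [-177.83, 177.83], [-43.37, 116.18], [15.69, 146.23], [-61.86, 241.86], [9.47, 152.12], [-147.06, 147.06]. Speed limits (degrees/s): [159.86, 159.86, 180, 180, 180, 180].

## Interface

Orientations are given as a 3x3 rotation matrix whose columns are the frame's x, y, z axes.
In Python, from rig import * gives the robot as it stands.
- The arm moves only by the tool drive_tool, never from a script. Its argument "moves" is one flat list of numbers, 4 for each row, row after row: the shift along the tool's x, y, z in cm, then the turn about the tool's z in degrees. A call has 1 to 12 rows; each row is the pose to reach, as a shift and turn from the pose commanded when the call began, along the tool's axes at that moment; what a row does not reach only later rows make up. A row lasts 1/8 s, in which the tool goes at most 62.5 mm and 10.7 degrees, less where a joint would pass 70% of its speed; a pose out of reach is approached as far as the arm can. A call with a gripper value outside its range is refused whole. "claw" is the finger opening in cm, from 0 to 8.54, set as the call begins (left out, the last holds). The fingers move at their own pace and stop on an object; the grip force is fixed at half the most. Time passes only in rows, so rows that repeat a pose let the fingers close. It gives the time, the measured TCP pose, the force and the opening at its end, in the units of the state.
- get_obs(): the state, without advancing time (a new reading comes with each control period).
- capture(name): name is "side" or "top"; returns a dict with "img" (420x560x3 uint8, blue, green, red), "camera_matrix" (3x3 intrinsics, pixels), "D" ([k1, k2, p1, p2, k3] as OpenCV has them; the pictures are not rectified), "R" (3x3) and "t" (3): a world point X has camera coordinates R X + t. Camera axes: x right, y down, z forward; pixel columns grow to the right and rows downward; lengths in m; the calibration is good to about 2 mm. A picture is of the moment at which its call begins. There is no depth.
- job_done(): hands the job in, once; it reports no verdict.
Trained networks look in a picture, given as the dict that the camera call returned (one of the last four; its "shot" number tells which), for a name from the list of things; names that differ only in an ending like _2 or _b are one class to them, and where a whole thing is asked for, a point or a joint stands for the part that bears it (a point fixed in the world has none). Each returns a list of dicts, best first, with "conf" (0 to 1); they miss things now and then, are a little off and sometimes report something else, mostly with a low value. They report only what shows in the picture. A call takes as long as a camera call.
- boxes_of(picture, thing): "xy" ([column, row] in pixels, amid what is visible of it).
- cut_out(picture, thing): "pixels" (420x560 bool, what is visible of it) and "xy" ([column, row] in pixels, amid what is visible of it).
- place_of(picture, thing): "xy" ([column, row] in pixels: a listed point, or the origin of a listed thing).
The state is a dict: "t": time; "joint_pos": joint angles; "joint_velocities": joint speeds; "tau": joint torques, N m; "ee_pos": TCP position; "eef_rot": TCP orientation; "ft_force": force on the tool from outside, world axes, zero at the start; "moment": the same for the moment, N m; "width": opening from 0.0 (shut) to 1.0 (fully open).
Only numpy, scipy, OpenCV 4.12 (cv2) and the standard library are available. Lean on these libraries where they do the work, as an engineer would, in place of code of your own. Each camera call takes 0.05 s, during which the arm holds its last target.

## Task

The cassette stand has just been loaded and leans back on its rest. Shut the blue lid over the cassettes; then, with the stand still leaning back, flip the kickstand at its side (the leg with the red pin) forward over centre so that it drops fully down, and only after that bring the frame upright and hold it there by its black top bar: it does not balance, so finish while still holding, the frame vertical and still. Do not let the frame tip forward onto the kickstand, and do not push the things around it away.

Things in the scene. Friction and masses are not known exactly. Their poses are not given: they have to be found in the camera images.
- stand_base: Grey base plate, 190 x 170 x 10 mm, fixed. Origin on the bench; x points to the stand's back (away from the robot at yaw 0), y to the kickstand side, z up. The frame (two aluminium posts 14 mm square, 120 mm apart, 236 mm long) turns about a hinge along y, 28 mm above the origin. A black back rest 135 mm high stands behind it.
- frame (a joint): Lean of the frame in rad: 0 = upright (vertical), + = leaning back toward the base's +x. It starts at 0.35 on the back rest, held there only by its weight (frame with all it carries about 1 kg, turns freely); forward of upright it falls on to the kickstand, if that is down, at about -0.13.
- bar_middle (a point): Middle of the black round bar between the tops of the posts: 14 mm thick, along the frame's y, 106 mm long (92 mm free between the posts), 228 mm from the frame hinge. Axes are the frame's: x back, y to the kickstand side, z up along the posts.
- top_bar: The same black top bar: a grip sleeve that rolls freely about its own long axis (y); origin at its middle.
- lid (a joint): Angle of the blue lid in rad relative to the frame: 0 = shut on the basket, + = open (upward), at most 1.0; starts at 0.5 to 0.75. Stiff friction of about 0.03 N m keeps it where it is left.
- lid_tab (a point): Top face of the tab at the front edge of the blue lid: tab 16 mm long, 36 mm wide. It lies 74 mm from the lid's hinge. Axes are the lid's: -x from the hinge to the tab, z out of the lid's top face. The lid is 68 x 98 x 4 mm and lies in front of the frame over a white basket 66 x 96 x 44 mm with four cassettes.
- lid_hinge (a point): Point on the lid's hinge axis (along y), 10 mm in front of the frame's middle plane, 117 mm up the frame from its hinge. Axes are the lid's.
- kickstand (a joint): Kickstand angle in rad relative to the frame: 0 = stowed (up beside the post, tilted 0.25 backward of it); grows forward (base's -x) and down; 2.75 = fully down on its stop. Weighted at the foot: dead centre is where the leg stands vertical (about 0.6 while the frame leans back); short of it it falls back, past it it falls to the stop by itself and stays. Under 2 N at the pin moves it.
- kick_pin (a point): Point on the axis of the kickstand's red pin: 10 mm thick, along y, free 27 mm inward and 20 mm outward of this point; it stands out sideways from a steel leg at the outer side of the +y post, 95 mm from the leg's hinge (leg 117 mm). Axes are the leg's: z from its hinge to its foot, y outward.
- kick_hinge (a point): Point on the kickstand's hinge axis (along y), at the same y as the point on the pin; 85 mm up the frame from its hinge, 122 mm to the +y side of the frame's middle. Axes are the leg's.
- beaker: Bystander: plastic beaker, 65 mm wide, 76 mm high, loose; origin at the underside.
- card_box: Bystander: green and white card box, 35 x 86 x 29 mm, loose; origin at the underside.
- white_bottle: Bystander: white bottle with red cap, 60 mm wide, 120 mm high, loose; origin at the underside.
- tape: Bystander: roll of cream tape lying flat, 61 mm wide, 19 mm high, loose; origin at the underside.

How it is judged:
By the outcome, as a careful person would: the job done as asked, in the order asked, and still so for the second after the job is handed in, while the arm keeps its last pose, push and grip.
It also fails if it takes over 58 s, if anything falls off the work surface, if the arm or the gripper's body presses on something with over 40 N, if the wrist force passes 120 N, or if a joint passes its speed limit or range.

## Working session

There is one attempt and no reset: what is moved stays moved. The work goes in short steps, Python scripts to look and compute and a tool call to move; the robot and the scene stay as the last step left them, time stands still between calls to the robot, and variables do not carry over. Pictures are saved under pics/ and viewed, and the job is handed in when it is done.

Besides the shell and the picture viewer there is one more tool, called after "Request:" as name(argument=value, ...) on one line, values as JSON. drive_tool: Moves the arm, as the interface text tells. Its arguments: {"type":"object","properties":{"moves":{"type":"array"},"claw":{"type":"number"}},"required":["moves"]}

```bash
ls; mkdir -p pics; python3 - <<'E'
from rig import *
import cv2, numpy as np
o=get_obs(); print(o)
for n in ("side","top"):
    p=capture(n); cv2.imwrite(f"pics/{n}0.png",p["img"])
    print(n,p["camera_matrix"],p["D"],p["R"],p["t"],p["shot"])
    for th in ["stand_base","bar_middle","top_bar","lid_tab","lid_hinge","kick_pin","kick_hinge","beaker","card_box","white_bottle","tape"]:
        print(th,[(np.round(d["xy"],1).tolist(),round(d["conf"],2)) for d in place_of(p,th)[:3]])
E
```

```text
pics
{'t': 0.0, 'joint_pos': array([-7.37472951e+01,  5.04007665e+00,  7.86248204e+01,  3.05062503e-03,
        9.64628773e+01, -5.90612224e+00]), 'joint_velocities': array([-0.07146525,  0.03046739,  0.00434845,  0.12598841, -0.12228759,
        0.06686417]), 'tau': array([-8.75814039e-04, -3.51869202e+01, -3.13274145e+01, -1.16749011e-04,
        1.07106316e-02, -2.63071809e-05]), 'ee_pos': array([ 0.20732857, -0.5088921 ,  0.23012922]), 'eef_rot': array([[ 9.26139706e-01,  3.77180218e-01, -5.73351995e-04],
       [ 3.77180548e-01, -9.26137240e-01,  2.15576755e-03],
       [ 2.82110240e-04, -2.21279914e-03, -9.99997512e-01]]), 'ft_force': array([-0.13927643, -0.37705785, -0.04637442]), 'moment': array([ 0.00677895, -0.01711977, -0.03764105]), 'width': 0.9986412181760443}
side [[417.02931873   0.         276.93488805]
 [  0.         417.02931873 212.23317857]
 [  0.           0.           1.        ]] [-0.00335771  0.          0.          0.          0.        ] [[ 0.98164589 -0.19047655  0.00948881]
 [-0.14588687 -0.7820319  -0.60592337]
 [ 0.12283474  0.59341789 -0.79546643]] [-0.
[... 629 characters left out ...]
 0.          0.        ] [[ 0.00336073 -0.99999379 -0.00106415]
 [-0.98592592 -0.00313557 -0.16715336]
 [ 0.16714898  0.00161093 -0.98593033]] [0.02280217 0.59929285 1.59780569] 2
stand_base [([297.5, 223.7], 0.85)]
bar_middle [([306.9, 183.3], 0.89)]
top_bar [([312.6, 186.0], 0.71), ([295.9, 221.1], 0.22)]
lid_tab [([299.3, 213.0], 0.51)]
lid_hinge [([302.2, 205.2], 0.66), ([297.6, 221.3], 0.33)]
kick_pin [([270.7, 177.5], 0.43), ([296.8, 220.2], 0.34), ([312.3, 182.8], 0.16)]
kick_hinge [([268.1, 198.5], 0.45)]
beaker [([168.9, 261.0], 0.89)]
card_box [([208.7, 265.7], 0.55), ([390.3, 196.0], 0.27)]
white_bottle [([364.4, 192.5], 0.86)]
tape [([390.2, 195.1], 0.69), ([311.9, 186.1], 0.32)]
```

```bash
python3 - <<'E'
import cv2
for n in ("side","top"):
    i=cv2.imread(f"pics/{n}0.png"); c=i[120:360,150:430] if n=="side" else i[110:310,140:420]
    cv2.imwrite(f"pics/{n}0z.png",cv2.resize(c,None,fx=2.8 if n=="top" else 2.5,fy=2.8 if n=="top" else 2.5,interpolation=cv2.INTER_CUBIC))
E
```

```text
(no output)
```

View pics/side0.png

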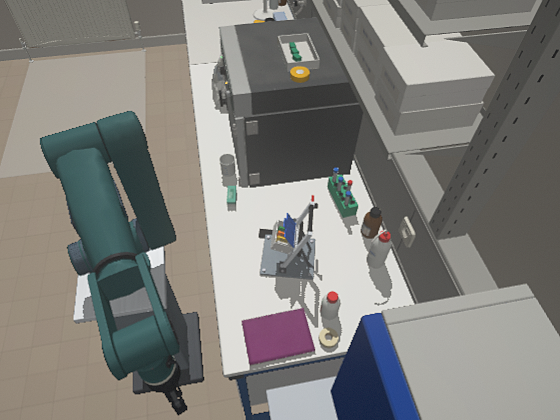

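View pics/side0z.png

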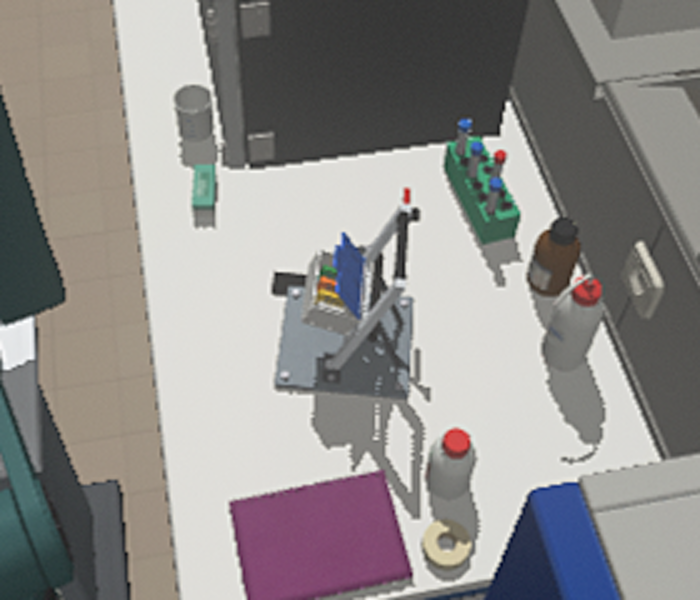

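View pics/top0z.png

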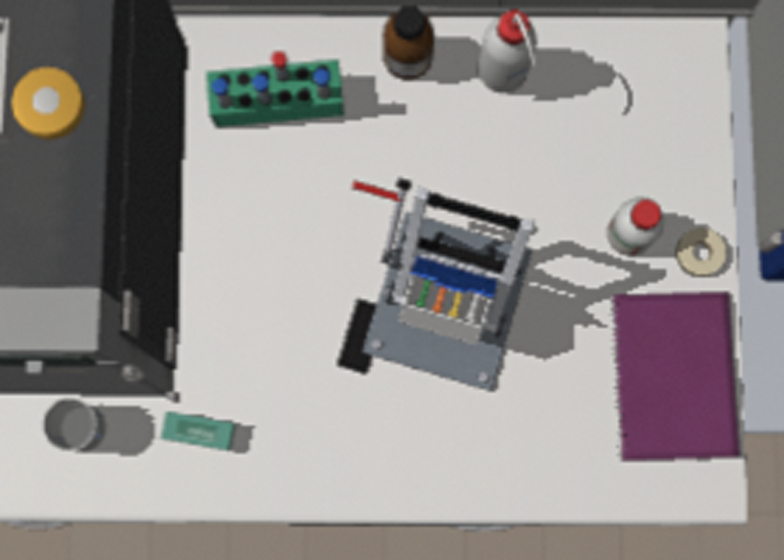

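```bash
cat > h.py <<'E'
import numpy as np, cv2
from scipy.optimize import least_squares
def Ry(a): # lean back: z->(sin,0,cos)
    c,s=np.cos(a),np.sin(a); return np.array([[c,0,s],[0,1,0],[-s,0,c]])
def pts(b,lean=.35,lid=.6,kick=0.):
    bx,by,yaw=b; c,s=np.cos(yaw),np.sin(yaw); B=np.array([[c,-s,0],[s,c,0],[0,0,1]]); o=np.array([bx,by,0])
    F=Ry(lean); h=np.array([0,0,.028]); f=lambda v:B@(h+F@np.array(v))+o
    L=np.array([-.010,0,.117]); K=np.array([0,.122,.085]); a=.25-kick
    P={"stand_base":o,"bar_middle":f([0,0,.228]),"top_bar":f([0,0,.228]),"lid_hinge":f(L),
       "lid_tab":f(L+Ry(lid)@np.array([-.074,0,0])),"kick_hinge":f(K),"kick_pin":f(K+Ry(a)@np.array([0,0,.095])),
       "kick_in":f(K+Ry(a)@np.array([0,-.027,.095])),"kick_out":f(K+Ry(a)@np.array([0,.02,.095])),
       "barL":f([0,.053,.228]),"barR":f([0,-.053,.228])}
    for i,(x,y) in enumerate([(-.095,-.085),(-.095,.085),(.095,.085),(.095,-.085)]): P[f"c{i}"]=B@np.array([x,y,.01])+o
    P["B"]=B
    return P
def proj(p,X): 
    r,_=cv2.projectPoints(np.array(X,float).reshape(-1,1,3),cv2.Rodrigues(p["R"])[0],p["t"],p["camera_matrix"],p["D"]); return r.reshape(-1,2)
def ray(p,xy,z):
    u=cv2.undistortPoints(np.array(xy,float).reshape(1,1,2),p["camera_matrix"],p["D"]).ravel()
    d=p["R"].T@np.array([u[0],u[1],1]); c=-p["R"].T@p["t"]; return c+d*(z-c[2])/d[2]
E
python3 - <<'E'
from rig import *
from h import *
S=capture("side");T=capture("top")
m=[]
for p in (S,T):
    for th in ["stand_base","bar_middle","lid_tab","lid_hinge","kick_pin","kick_hinge"]:
        r=place_of(p,th)
        if r and r[0]["conf"]>.3: m.append((p,th,np.array(r[0]["xy"])))
def res(v):
    P=pts(v[:3],.35,v[3]); return np.concatenate([proj(p,P[t])[0]-xy for p,t,xy in m])
r=least_squares(res,[.5,0,-.3,.6],loss="soft_l1")
print(r.x)
for (p,t,xy),e in zip(m,res(r.x).reshape(-1,2)): print(p["shot"],t,e.round(1))
P=pts(r.x[:3],.35,r.x[3])
for k in P: print(k,P[k].round(3).tolist())
for n,p,w in (("side",S,(120,360,150,430)),("top",T,(110,310,140,420))):
    k=3 if n=="top" else 2.5
    c=cv2.resize(p["img"][w[0]:w[1],w[2]:w[3]],None,fx=k,fy=k,interpolation=cv2.INTER_CUBIC)
    for t in P:
        if t=="B":continue
        q=(proj(p,P[t])[0]-[w[2],w[0]])*k; cv2.circle(c,tuple(int(x) for x in q),3,(255,0,255),1); 
    c=c[:600,:800]; cv2.imwrite(f"pics/{n}1fit.png",c)
for th in ["beaker","card_box","white_bottle","tape"]:
    print(th,ray(T,place_of(T,th)[0]["xy"],0).round(3))
E
```

```text
[ 0.57943216 -0.04593919 -0.31232674  0.67543741]
3 stand_base [ 0.2 -1.8]
3 bar_middle [-0.  -0.3]
3 lid_tab [-2.   0.5]
3 lid_hinge [ 1.8 -0. ]
3 kick_pin [1.9 0.2]
4 stand_base [ 1.8 -0.9]
4 bar_middle [-0.8  4.1]
4 lid_tab [-0.1 -3.7]
4 lid_hinge [36.1 10.9]
4 kick_pin [0.  1.7]
4 kick_hinge [-5.3 -0.3]
stand_base [0.579, -0.046, 0.0]
bar_middle [0.654, -0.07, 0.242]
top_bar [0.654, -0.07, 0.242]
lid_hinge [0.609, -0.055, 0.141]
lid_tab [0.572, -0.044, 0.205]
kick_hinge [0.645, 0.061, 0.108]
kick_pin [0.696, 0.045, 0.186]
kick_in [0.687, 0.019, 0.186]
kick_out [0.702, 0.064, 0.186]
barL [0.67, -0.02, 0.242]
barR [0.638, -0.12, 0.242]
c0 [0.463, -0.098, 0.01]
c1 [0.515, 0.064, 0.01]
c2 [0.696, 0.006, 0.01]
c3 [0.644, -0.156, 0.01]
B [[0.952, 0.307, 0.0], [-0.307, 0.952, 0.0], [0.0, 0.0, 1.0]]
beaker [0.435 0.414 0.   ]
card_box [0.423 0.257 0.   ]
white_bottle [ 0.687 -0.288  0.   ]
tape [ 0.675 -0.379  0.   ]
```

View pics/side1fit.png

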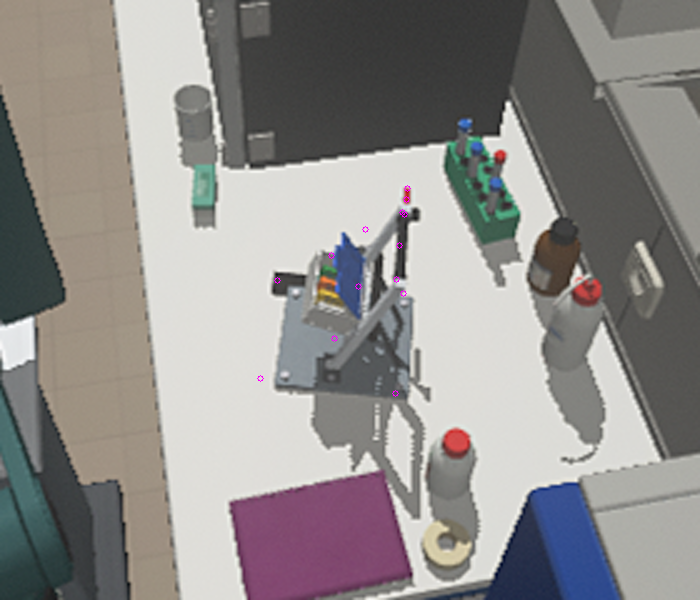

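View pics/top1fit.png

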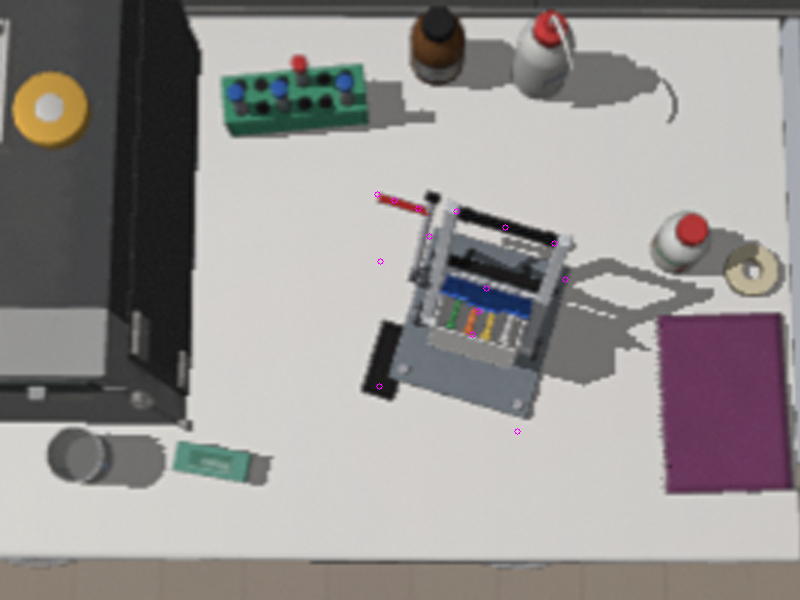

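```bash
python3 - <<'E'
import cv2
i=cv2.imread("pics/top0.png")[165:255,250:350]; cv2.imwrite("pics/tz.png",cv2.resize(i,None,fx=6.6,fy=6.6,interpolation=cv2.INTER_CUBIC))
i=cv2.imread("pics/side0.png")[190:285,250:330]; cv2.imwrite("pics/sz.png",cv2.resize(i,None,fx=6.3,fy=6.3,interpolation=cv2.INTER_CUBIC))
E
```

```text
(no output)
```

View pics/tz.png

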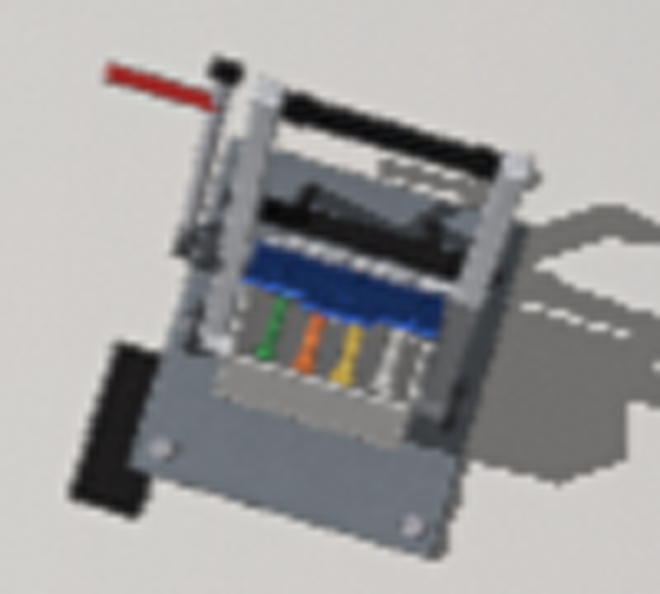

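View pics/sz.png

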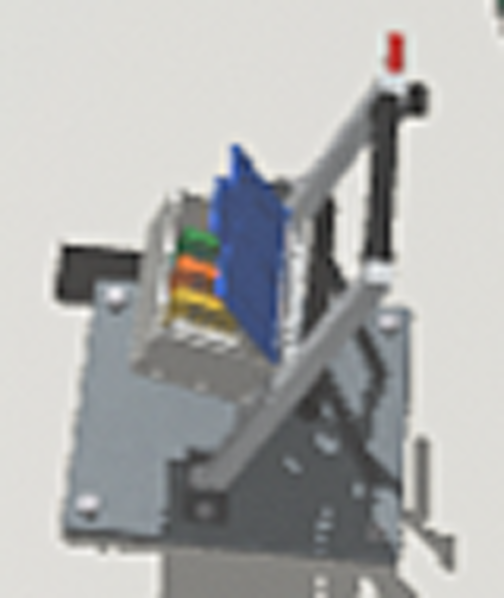

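```bash
cat > fit.py <<'E'
from rig import *
from h import *
S=capture("side");T=capture("top")
def f2(b,lean,v):
    bx,by,yaw=b; c,s=np.cos(yaw),np.sin(yaw); B=np.array([[c,-s,0],[s,c,0],[0,0,1]])
    return B@(np.array([0,0,.028])+Ry(lean)@np.array(v))+[bx,by,0]
E
cat fit.py > a.py; cat >> a.py <<'E'
tz=lambda u,v:np.array([250+(u+.5)/6.6-.5,165+(v+.5)/6.6-.5])
sz=lambda u,v:np.array([250+(u+.5)/6.3-.5,190+(v+.5)/6.3-.5])
K=np.array([0,.122,.085]); pin=lambda y:K+Ry(.25)@np.array([0,y,.095])
m=[(T,pin(.02),tz(107,72)),(T,pin(-.027),tz(213,103)),(T,[0,.046,.228],tz(285,105)),(T,[0,-.046,.228],tz(497,160)),
(T,[0,.06,.236],tz(266,88)),(T,[0,-.06,.236],tz(517,165)),
(S,pin(.02),sz(395,35)),(S,[0,.046,.228],sz(383,98)),(S,[0,-.046,.228],sz(378,260)),(S,[0,-.06,.236],sz(376,272))]
res=lambda v:np.concatenate([proj(p,f2(v[:3],v[3],X))[0]-xy for p,X,xy in m])
for fixed in (1,0):
    rr=(lambda v:res(np.append(v,.35))) if fixed else res
    r=least_squares(rr,[.58,-.04,-.3]+([] if fixed else [.35]))
    print(r.x.round(4)); print(r.fun.reshape(-1,2).round(1).tolist())
b=r.x[:3]
# plate corners from top at z=.01
for u in [tz(135,470),tz(440,557)]: print("plate corner",ray(T,u,.01).round(3))
for u in [sz(65,530),sz(398,560),sz(408,310)]: print("plate corner side",ray(S,u,.01).round(3))
E
python3 a.py
```

```text
[ 0.5802 -0.0487 -0.2903]
[[-0.1, 0.0], [-2.1, -0.6], [1.8, 0.7], [-1.7, 0.8], [0.6, 0.6], [0.1, -0.0], [0.2, 0.3], [0.6, 1.9], [-0.1, -0.7], [1.1, -0.2]]
[ 0.5856 -0.0516 -0.2813  0.3194]
[[0.1, -0.1], [-1.9, -0.8], [1.9, 0.9], [-1.5, 0.7], [0.7, 0.8], [0.4, -0.1], [0.2, -0.1], [0.3, 1.5], [-0.1, -0.9], [1.0, -0.5]]
plate corner [0.527 0.052 0.01 ]
plate corner [ 0.481 -0.11   0.01 ]
plate corner side [ 0.481 -0.11   0.01 ]
plate corner side [ 0.659 -0.162  0.01 ]
plate corner side [ 0.705 -0.002  0.01 ]
```

```bash
cat fit.py > a.py; cat >> a.py <<'E'
b=[.5802,-.0487,-.286]
sz=lambda p:((p-[250,190])+.5)*6.3-.5
tz=lambda p:((p-[250,165])+.5)*6.6-.5
for lid in (.5,.6,.7,.8):
  L=lambda x,y:f2(b,.35,np.array([-.01,0,.117])+Ry(lid)@np.array([x,y,0]))
  for n,x,y in (("tabL",-.082,.018),("tabR",-.082,-.018),("frL",-.066,.049),("frR",-.066,-.049),("hR",0,-.049)):
    X=L(x,y); print(lid,n,"side",sz(proj(S,X)[0]).round(),"top",tz(proj(T,X)[0]).round(),X.round(3))
for n,X in (("hingeR",[0,-.067,0]),("hingeL",[0,.067,0])): 
    X=f2(b,.35,X); print(n,sz(proj(S,X)[0]).round(),tz(proj(T,X)[0]).round())
E
python3 a.py
```

```text
0.5 tabL side [184. 182.] top [290. 345.] [ 0.563 -0.025  0.203]
0.5 tabR side [177. 238.] top [363. 367.] [ 0.553 -0.059  0.203]
0.5 frL side [209. 150.] top [233. 310.] [0.582 0.002 0.191]
0.5 frR side [192. 303.] top [430. 368.] [ 0.554 -0.092  0.191]
0.5 hR side [273. 363.] top [446. 300.] [ 0.596 -0.104  0.141]
0.6 tabL side [196. 177.] top [294. 331.] [ 0.569 -0.027  0.208]
0.6 tabR side [190. 233.] top [367. 352.] [ 0.559 -0.061  0.208]
0.6 frL side [218. 147.] top [237. 299.] [0.587 0.    0.195]
0.6 frR side [202. 299.] top [434. 356.] [ 0.559 -0.094  0.195]
0.6 hR side [273. 363.] top [446. 300.] [ 0.596 -0.104  0.141]
0.7 tabL side [210. 173.] top [299. 315.] [ 0.576 -0.029  0.212]
0.7 tabR side [204. 230.] top [372. 337.] [ 0.565 -0.063  0.212]
0.7 frL side [229. 143.] top [240. 286.] [ 0.592 -0.001  0.199]
0.7 frR side [213. 296.] top [437. 344.] [ 0.564 -0.095  0.199]
0.7 hR side [273. 363.] top [446. 300.] [ 0.596 -0.104  0.141]
0.8 tabL side [224. 170.] top [303. 299.] [ 0.583 -0.031  0.216]
0.8 tabR side [218. 226.] top [377. 321.] [ 0.572 -0.065  0.216]
0.8 frL side [240. 141.] top [243. 274.] [ 0.598 -0.003  0.202]
0.8 frR side [225. 294.] top [441. 331.] [ 0.57  -0.097  0.202]
0.8 hR side [273. 363.] top [446. 300.] [ 0.596 -0.104  0.141]
hingeR [208. 495.] [446. 402.]
hingeL [227. 296.] [203. 330.]
```

```bash
cat > path.py <<'E'
from rig import *
from h import *
b=np.array([.5802,-.0487,-.286])
def w(x,y,z): # base->world
    c,s=np.cos(b[2]),np.sin(b[2]); return np.array([b[0]+c*x-s*y,b[1]+s*x+c*y,z])
def tl(X):
    o=get_obs(); return (o["eef_rot"].T@(np.array(X)-o["ee_pos"])*100).round(2)
def bas(X):
    c,s=np.cos(b[2]),np.sin(b[2]); d=np.array(X)-[b[0],b[1],0]; return np.array([c*d[0]+s*d[1],-s*d[0]+c*d[1],d[2]])
def yawerr():
    o=get_obs(); return np.degrees(np.arctan2(o["eef_rot"][1,0],o["eef_rot"][0,0])-b[2]-np.pi/2)
H=np.array([.0307,.141])
def lidp(a,r=.070,off=.015): return (H[0]-r*np.cos(a)+.002*np.sin(a)+off, 0, H[1]+r*np.sin(a)+.002*np.cos(a))
E
python3 - <<'E'
from path import *
print(yawerr()); 
print("above",tl(w(.03,0,.29)))
for a in (1.35,1.2,1.1,.9,.7,.5,.35): print(a,np.round(lidp(a),3))
E
```

```text
-51.45044646672078
above [ 54.24 -26.73  -5.87]
1.35 [0.032 0.    0.21 ]
1.2 [0.022 0.    0.207]
1.1 [0.016 0.    0.204]
0.9 [0.004 0.    0.197]
0.7 [-0.007  0.     0.188]
0.5 [-0.015  0.     0.176]
0.35 [-0.019  0.     0.167]
```

Request:
drive_tool(moves=[2,-1,-4,-5,7,-3.5,-6,-10,12,-6,-7,-20,17,-8.5,-7,-30,22,-11,-7,-40,27,-13.5,-7,-51.45,32,-16,-7,-51.45,37,-18.5,-7,-51.45,42,-21,-7,-51.45,47,-23.5,-7,-51.45,52,-25.5,-6.5,-51.45,54.2,-26.7,-5.9,-51.45], claw=0)

```text
t: 3.8
ee_pos: [0.6101, -0.0555, 0.2894]
eef_rot: [[0.28, 0.96, -0.001], [0.96, -0.28, 0.0], [0.0, -0.001, -1.0]]
ft_force: [-0.9, -0.8, -0.0]
width: -0.002
```

```bash
python3 - <<'E'
from path import *
o=get_obs();print(o["t"],bas(o["ee_pos"]).round(4),yawerr(),o["width"],o["ft_force"].round(2))
print(o["eef_rot"].round(3))
for a in (1.35,1.2,1.1,.9,.7,.5,.35): print(a,tl(w(*lidp(a))))
E
```

```text
3.8 [0.0306 0.002  0.2894] 0.14321702871645398 -0.0018834267969632514 [-0.88 -0.77 -0.04]
[[ 0.28   0.96  -0.001]
 [ 0.96  -0.28   0.   ]
 [ 0.    -0.001 -1.   ]]
1.35 [-0.2   0.18  7.97]
1.2 [-0.19 -0.83  8.25]
1.1 [-0.19 -1.48  8.51]
0.9 [-0.19 -2.68  9.24]
0.7 [-0.19 -3.71 10.18]
0.5 [-0.19 -4.53 11.31]
0.35 [-0.18 -4.99 12.26]
```

Request:
drive_tool(moves=[-0.2,0.6,3,0,-0.2,0.6,6,0,-0.2,0.5,8,0,-0.2,-0.3,8.1,0,-0.2,-0.9,8.3,0,-0.2,-1.5,8.5,0,-0.2,-2.1,8.9,0,-0.2,-2.7,9.3,0,-0.2,-3.2,9.7,0,-0.2,-3.7,10.2,0,-0.2,-4.1,10.7,0,-0.2,-4.1,10.7,0])

```text
t: 5.3
ee_pos: [0.5682, -0.0478, 0.1825]
eef_rot: [[0.282, 0.959, -0.001], [0.959, -0.282, 0.0], [-0.0, -0.001, -1.0]]
ft_force: [-0.0, -0.3, -0.3]
width: -0.001
```

```bash
cat > look.py <<'E'
import sys
from path import *
o=get_obs();print(o["t"],bas(o["ee_pos"]).round(4),o["width"],o["ft_force"].round(2))
tag=sys.argv[1]; out=[]
for n,w_ in (("side",(175,295,230,350)),("top",(150,270,230,350))):
    p=capture(n); out.append(cv2.resize(p["img"][w_[0]:w_[1],w_[2]:w_[3]],(400,400),interpolation=cv2.INTER_CUBIC))
cv2.imwrite(f"pics/{tag}.png",np.hstack(out))
E
python3 look.py l1
```

```text
5.3 [-0.0117 -0.0026  0.1825] -0.0007449288192250309 [-0.03 -0.29 -0.35]
```

View pics/l1.png

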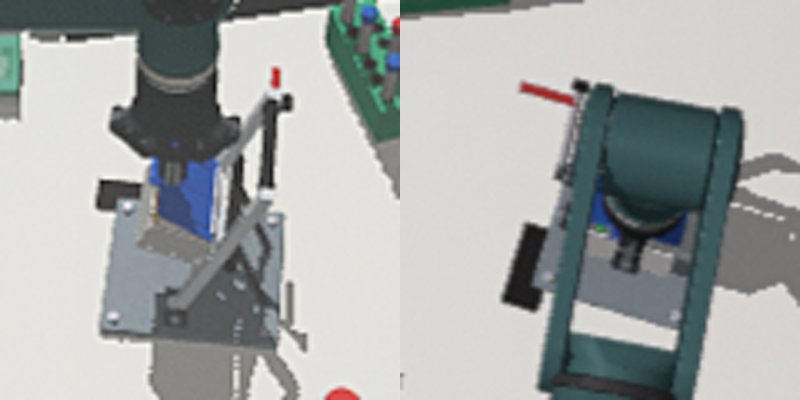

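The side view shows the fingers (175,170) on the blue lid, which is following down.

Request:
drive_tool(moves=[0,-0.25,0.4,0,0,-0.5,0.8,0,0,-0.7,1.1,0,0,-0.8,1.3,0,0,-0.9,1.45,0,0,-0.9,1.45,0])

```text
t: 6.15
ee_pos: [0.5601, -0.0455, 0.1687]
eef_rot: [[0.282, 0.959, -0.0], [0.959, -0.282, -0.0], [-0.0, -0.0, -1.0]]
ft_force: [0.2, -0.4, 0.3]
width: -0.003
```

```bash
python3 look.py l2
```

```text
6.15 [-0.0202 -0.0026  0.1687] -0.0028784751700587923 [ 0.2  -0.41  0.29]
```

View pics/l2.png

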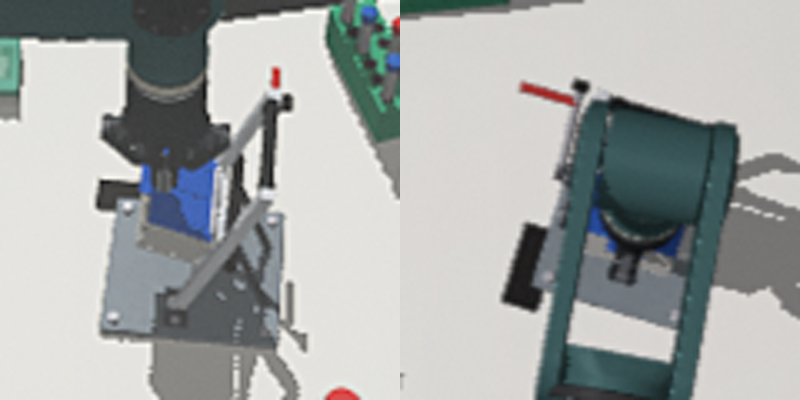

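Nearly shut (front edge at about (143,195)). Small steps down until force appears.

Request:
drive_tool(moves=[0,0,0.1,0,0,0,0.2,0,0,0,0.3,0,0,0,0.3,0])

```text
t: 6.75
ee_pos: [0.5601, -0.0455, 0.1657]
eef_rot: [[0.282, 0.959, -0.0], [0.959, -0.282, -0.0], [-0.0, -0.0, -1.0]]
ft_force: [0.2, -0.3, 0.8]
width: 0.004
```

Request:
drive_tool(moves=[0,0,0.1,0,0,0,0.2,0,0,0,0.2,0])

```text
t: 7.12
ee_pos: [0.5603, -0.0455, 0.1643]
eef_rot: [[0.282, 0.959, 0.001], [0.959, -0.282, -0.0], [-0.0, 0.001, -1.0]]
ft_force: [-0.5, -0.2, 1.2]
width: -0.002
```

Request:
drive_tool(moves=[0,0,0.1,0,0,0,0.2,0,0,0,0.2,0])

```text
t: 7.5
ee_pos: [0.5605, -0.0455, 0.1639]
eef_rot: [[0.282, 0.959, 0.002], [0.959, -0.282, -0.001], [0.0, 0.002, -1.0]]
ft_force: [-2.8, 0.3, 7.5]
width: 0.001
```

```bash
python3 look.py l3
```

```text
7.5 [-0.0198 -0.0025  0.1639] 0.0012138322241445636 [-2.77  0.26  7.48]
```

View pics/l3.png

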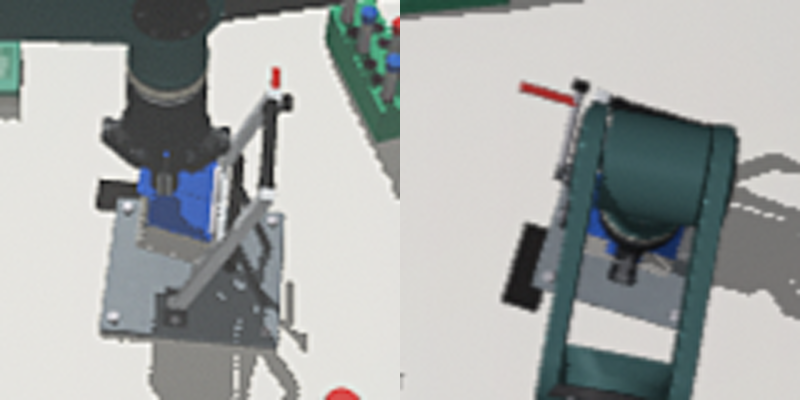

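Request:
drive_tool(moves=[0,0,-1,0,0,0,-4,0,0,0.5,-9,0])

```text
t: 7.98
ee_pos: [0.5637, -0.0466, 0.2501]
eef_rot: [[0.282, 0.959, -0.006], [0.959, -0.282, 0.001], [-0.001, -0.006, -1.0]]
ft_force: [0.8, -0.1, 1.3]
width: -0.005
```

```bash
python3 look.py l4; python3 - <<'E'
from path import *
print("yaw",yawerr())
print(tl(w(.123,.128,.25)),tl(w(.123,.128,.17)))
T=capture("top")
for z in (.03,.1): print(ray(T,(260,152),z),ray(T,(245,152),z))
E
```

```text
7.975 [-0.0164 -0.0027  0.2501] -0.004599054125262354 [ 0.83 -0.14  1.29]
yaw -0.004907653671097655
[13.03 13.51  1.07] [13.02 13.41  9.07]
[0.82633402 0.08931781 0.03      ] [0.82621068 0.1431422  0.03      ]
[0.80495257 0.08645869 0.1       ] [0.80483447 0.13799341 0.1       ]
```

View pics/l4.png

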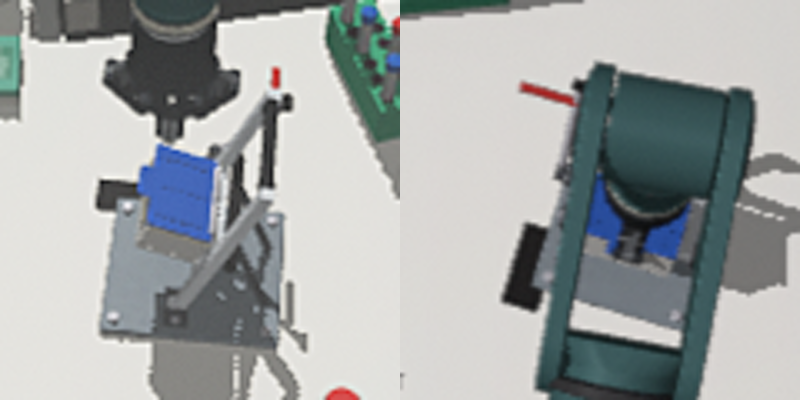

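Request:
drive_tool(moves=[0,0,-5,0,5,3,-6,0,9,7,-6,0,13,11,-6,0,13,13.5,-4,0,13,13.5,1,0,13,13.5,1,0])

```text
t: 9.0
ee_pos: [0.7277, 0.0399, 0.2304]
eef_rot: [[0.282, 0.959, -0.02], [0.959, -0.282, 0.0], [-0.005, -0.019, -1.0]]
ft_force: [-0.1, 0.0, -0.1]
width: -0.003
```

```bash
python3 look.py k1
```

```text
9.0 [0.1165 0.1266 0.2304] -0.0030163977310444135 [-0.08  0.02 -0.09]
```

View pics/k1.png

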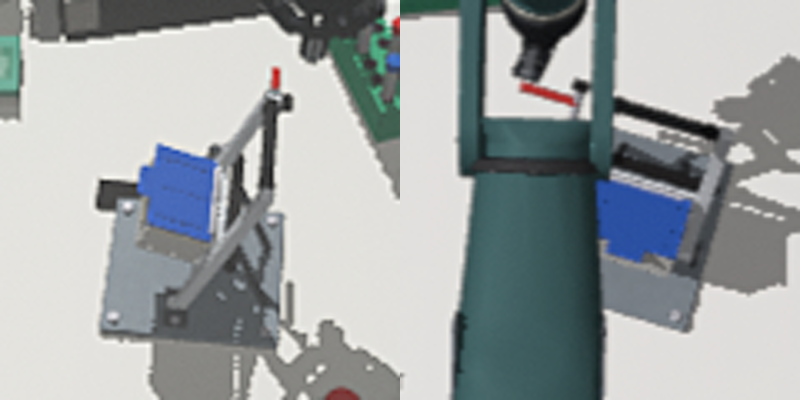

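```bash
python3 - <<'E'
from path import *
o=get_obs(); P=pts(b)
S=capture("side");T=capture("top")
for n,X in (("tcp",o["ee_pos"]),("out",P["kick_out"]),("in",P["kick_in"]),("pin",P["kick_pin"])):
    print(n,X.round(3),"side",((proj(S,X)[0]-[230,175])*3.333).round(),"top",((proj(T,X)[0]-[230,150])*3.333+[400,0]).round())
print(o["joint_pos"].round(1)); print(yawerr(),tl(w(.123,.128,.17)))
E
```

```text
tcp [0.731 0.04  0.241] side [314.  47.] top [543.  39.]
out [0.7   0.064 0.186] side [274.  68.] top [519.  85.]
in [0.686 0.019 0.186] side [272. 103.] top [565.  99.]
pin [0.694 0.045 0.186] side [273.  83.] top [538.  91.]
[ -1.3  29.5  46.6  -0.  104.   15.1]
-0.0022921684233386803 [0.02 0.15 7.63]
```

Request:
drive_tool(moves=[0,0.2,4,0,0,0.2,7,0,0,-1,7,0,0,-2,7,0,0,-2.7,7,0,0,-3.4,7,0,0,-4.1,6.7,0,0,-4.8,6.5,0,0,-5.4,6.3,0,0,-6,6.2,0,0,-6,6.2,0])

```text
t: 10.58
ee_pos: [0.6732, 0.0569, 0.18]
eef_rot: [[0.282, 0.959, 0.0], [0.959, -0.282, -0.0], [-0.0, 0.0, -1.0]]
ft_force: [-0.2, -0.0, -0.1]
width: 0.004
```

```bash
python3 look.py k2
```

```text
10.575 [0.0595 0.1276 0.18  ] 0.003509459367393506 [-0.25 -0.02 -0.05]
```

View pics/k2.png

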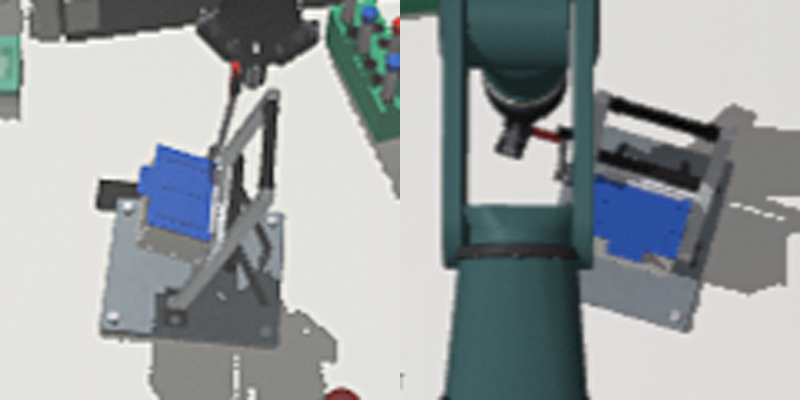

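Leg is nearly vertical (pin (235,68) ahead of the finger (253,78)). Continue forward past centre.

Request:
drive_tool(moves=[0,-0.6,0,0,0,-1.2,0,0,0,-1.8,0,0,0,-2.4,0,0,0,-3.0,0,0,0,-3.0,0,0])

```text
t: 11.42
ee_pos: [0.6445, 0.0653, 0.18]
eef_rot: [[0.282, 0.959, 0.0], [0.959, -0.282, -0.0], [0.0, 0.0, -1.0]]
ft_force: [0.1, -0.7, 0.5]
width: -0.002
```

```bash
python3 look.py k3
```

```text
11.425 [0.0295 0.1275 0.18  ] -0.001759873804374094 [ 0.1  -0.7   0.46]
```

View pics/k3.png

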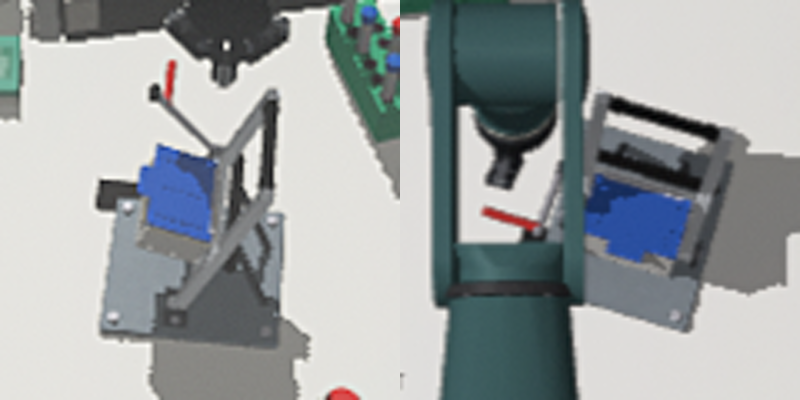

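Request:
drive_tool(moves=[0,0,-5,0,0,0,-10,0,0,0.5,-15,0,-4,2,-16,0,-8,4,-16,0,-12.5,4.8,-16,0,-12.5,4.8,-16,0,-12.5,4.8,-16,0], claw=6)

```text
t: 12.52
ee_pos: [0.6557, -0.0683, 0.3397]
eef_rot: [[0.282, 0.959, 0.0], [0.959, -0.282, 0.001], [0.001, -0.0, -1.0]]
ft_force: [0.3, -0.5, 0.9]
width: 0.7
```

```bash
python3 look.py k4; python3 - <<'E'
from path import *
S=capture("side");T=capture("top")
for p in (S,T):
  P=pts(b)["bar_middle"]
  print([(np.round(d["xy"],1),round(d["conf"],2)) for d in place_of(p,"bar_middle")[:2]],proj(p,P))
print(tl(w(.078,0,.27)),yawerr())
E
```

```text
12.525 [0.078  0.0026 0.3397] 0.7002657396277284 [ 0.26 -0.49  0.92]
[(array([308.2, 220.4]), 0.77)] [[310.25965042 218.27171392]]
[(array([310.4, 183.7]), 0.53)] [[308.74062519 185.34779924]]
[-0.35  0.03  6.99] 0.08779839932903671
```

View pics/k4.png

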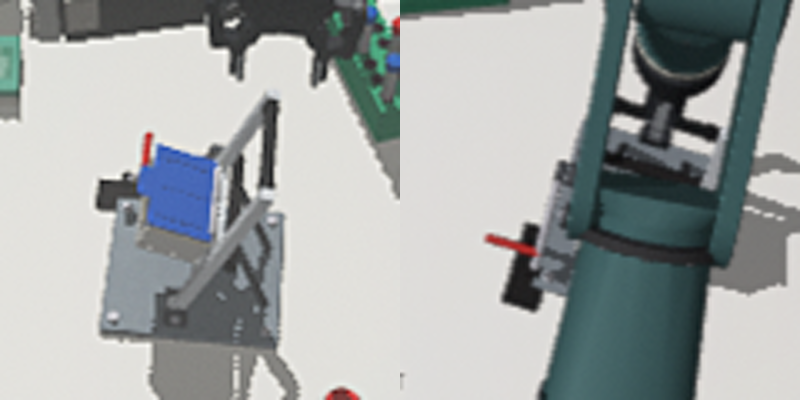

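Request:
drive_tool(moves=[-0.3,0,4,0,-0.3,0,8,0,-0.3,0,10.5,0,-0.3,0,11.7,0,-0.3,0,11.7,0])

```text
t: 13.45
ee_pos: [0.6546, -0.0709, 0.2223]
eef_rot: [[0.282, 0.959, -0.001], [0.959, -0.282, 0.0], [-0.0, -0.001, -1.0]]
ft_force: [-0.1, -0.1, 0.4]
width: 0.702
```

```bash
python3 look.py g1
```

```text
13.45 [ 0.0776 -0.0003  0.2223] 0.7024449714542318 [-0.14 -0.11  0.44]
```

View pics/g1.png

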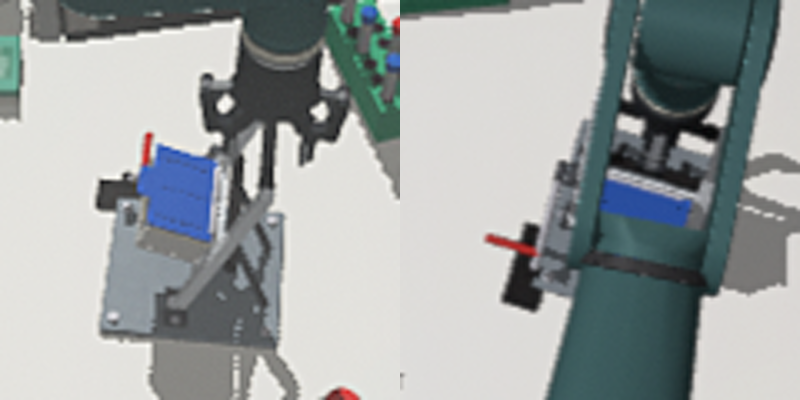

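Request:
drive_tool(moves=[0,0,0,0,0,0,0,0,0,0,0,0,0,0,0,0,0,0,0,0,0,0,0,0], claw=0)

```text
t: 14.3
ee_pos: [0.6551, -0.0713, 0.2238]
eef_rot: [[0.282, 0.959, 0.002], [0.959, -0.282, -0.0], [0.0, 0.002, -1.0]]
ft_force: [0.1, -0.3, 4.5]
width: 0.139
```

```bash
python3 look.py g2
```

```text
14.3 [ 0.0782 -0.0005  0.2238] 0.13936249265841774 [ 0.07 -0.34  4.55]
```

View pics/g2.png

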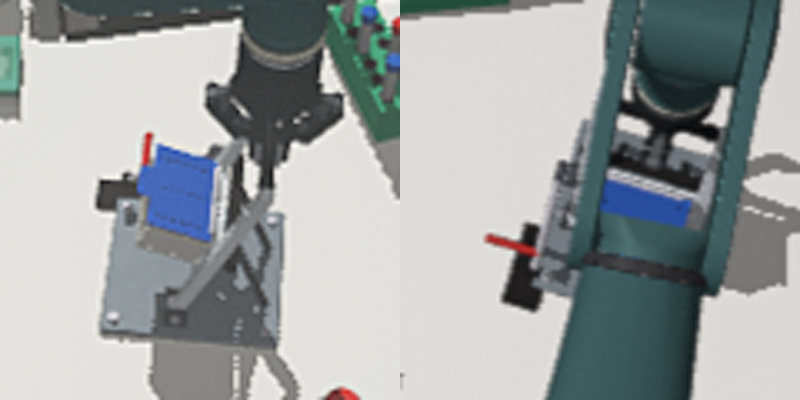

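Request:
drive_tool(moves=[0,-0.5,-0.2,0,0,-1.1,-0.4,0,0,-1.7,-0.6,0,0,-2.4,-0.8,0,0,-3.1,-0.95,0,0,-3.8,-1.1,0,0,-4.4,-1.2,0,0,-5,-1.25,0,0,-5.5,-1.3,0,0,-6,-1.35,0,0,-6.4,-1.4,0,0,-6.4,-1.4,0])

```text
t: 15.9
ee_pos: [0.5925, -0.0526, 0.2371]
eef_rot: [[0.282, 0.959, -0.001], [0.959, -0.282, 0.001], [0.0, -0.001, -1.0]]
ft_force: [0.2, -0.0, 5.9]
width: 0.139
```

```bash
python3 look.py g3
```

```text
15.9 [ 1.290e-02 -2.000e-04  2.371e-01] 0.13928271115015445 [ 0.2  -0.01  5.92]
```

View pics/g3.png

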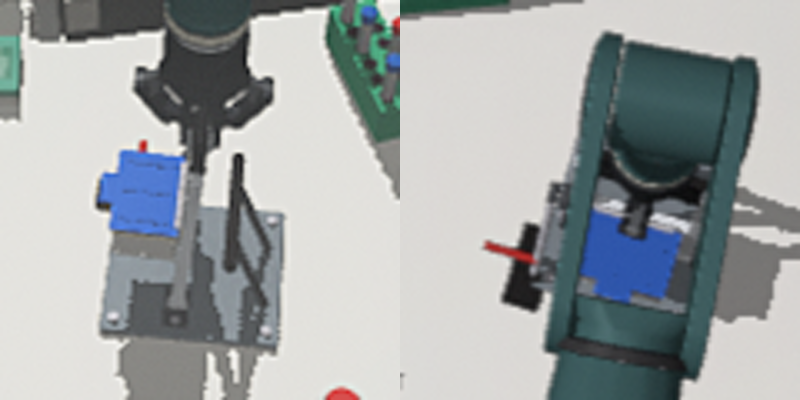

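```bash
python3 - <<'E'
from path import *
S=capture("side"); k=8; x0,y0=255,215
c=cv2.resize(S["img"][y0:y0+75,x0:x0+50],None,fx=k,fy=k,interpolation=cv2.INTER_CUBIC)
d=c.copy()
cc,s=np.cos(b[2]),np.sin(b[2]); B=np.array([[cc,-s,0],[s,cc,0],[0,0,1]])
for lean,col in ((.057,(0,0,255)),):
  for x,y in ((-.007,-.067),(.007,-.067),(-.007,-.053),(.007,-.053)):
    q=[tuple(int(v) for v in ((proj(S,B@(np.array([0,0,.028])+Ry(lean)@np.array([x,y,z]))+[b[0],b[1],0])[0]-[x0,y0]+.5)*k)) for z in (0,.236)]
    cv2.line(d,q[0],q[1],col,1)
cv2.imwrite("pics/g3z.png",np.hstack([c,d]))
E
```

```text
(no output)
```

View pics/g3z.png

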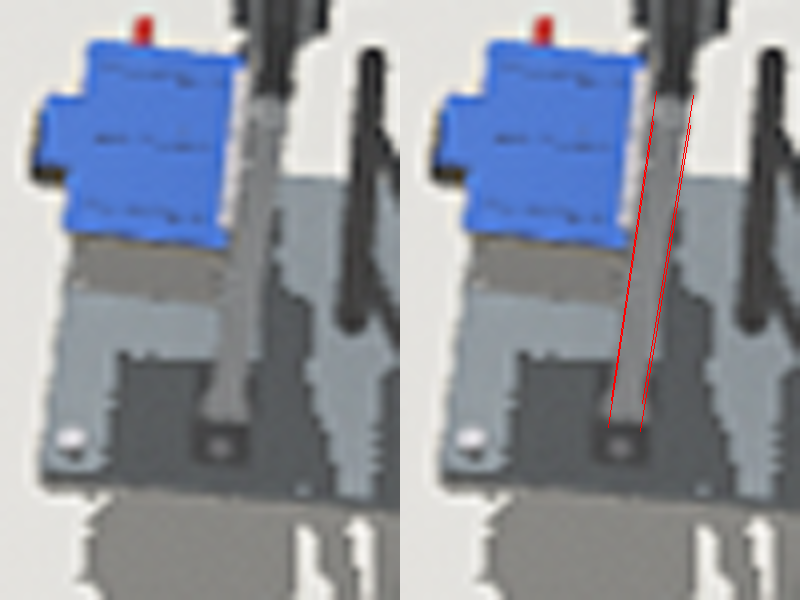

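Request:
drive_tool(moves=[0,-0.3,0,0,0,-0.6,0,0,0,-0.9,0,0,0,-1.1,0,0,0,-1.2,0,0,0,-1.2,0,0,0,-1.2,0,0,0,-1.2,0,0])

```text
t: 17.05
ee_pos: [0.5813, -0.0492, 0.2375]
eef_rot: [[0.282, 0.959, -0.0], [0.959, -0.282, 0.001], [0.001, -0.0, -1.0]]
ft_force: [-1.0, 2.0, 6.4]
width: 0.144
```

```bash
python3 look.py g4; python3 - <<'E'
from path import *
S=capture("side"); k=8; x0,y0=255,215
c=cv2.resize(S["img"][y0:y0+75,x0:x0+50],None,fx=k,fy=k,interpolation=cv2.INTER_CUBIC)
d=c.copy()
cc,s=np.cos(b[2]),np.sin(b[2]); B=np.array([[cc,-s,0],[s,cc,0],[0,0,1]])
lean=np.arcsin(bas(get_obs()["ee_pos"])[0]/.228); print(lean)
for x,y in ((-.007,-.067),(.007,-.067)):
    q=[tuple(int(v) for v in ((proj(S,B@(np.array([0,0,.028])+Ry(lean)@np.array([x,y,z]))+[b[0],b[1],0])[0]-[x0,y0]+.5)*k)) for z in (0,.236)]
    cv2.line(d,q[0],q[1],(0,0,255),1)
P=pts(b,lean,0,2.75)
for t in ("kick_out","kick_in","kick_pin","kick_hinge","lid_tab"):
    q=(proj(S,P[t])[0]-[x0,y0]+.5)*k; print(t,q); cv2.circle(d,tuple(int(v) for v in q),4,(0,255,255),1)
cv2.imwrite("pics/g4z.png",np.hstack([c,d]))
E
```

```text
17.05 [ 1.200e-03 -2.000e-04  2.375e-01] 0.14410938798844616 [-1.03  2.    6.35]
0.005294760533357107
kick_out [143.16975627  24.33173337]
kick_in [132.97973347 105.13792764]
kick_pin [138.87867194  58.3596232 ]
kick_hinge [265.22435049 -30.08495778]
lid_tab [ 46.86471976 135.22640638]
```

View pics/g4z.png

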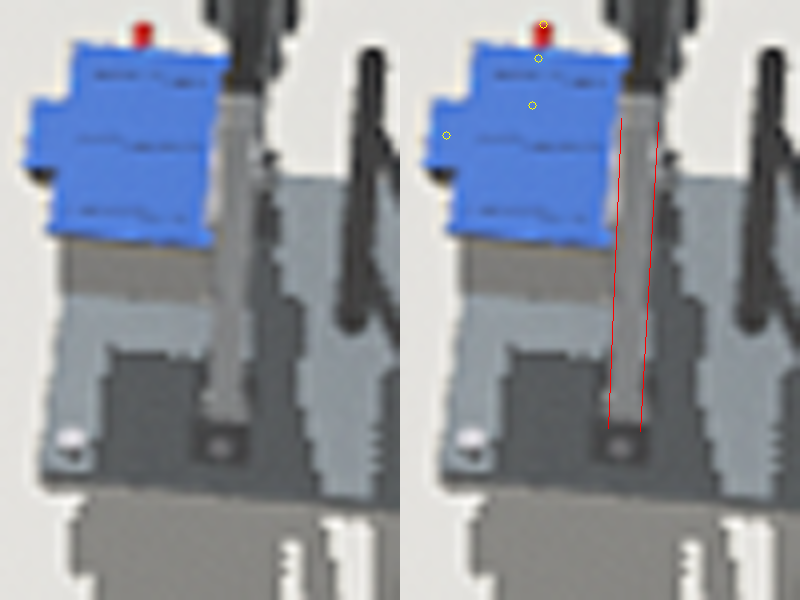

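View pics/g4.png

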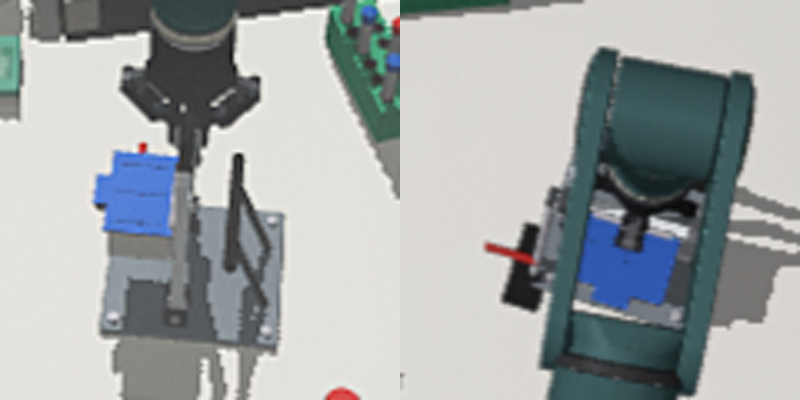

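Request:
drive_tool(moves=[0,0,0,0,0,0,0,0,0,0,0,0,0,0,0,0,0,0,0,0,0,0,0,0])

```text
t: 17.95
ee_pos: [0.5813, -0.0492, 0.2375]
eef_rot: [[0.282, 0.959, -0.0], [0.959, -0.282, 0.001], [0.001, -0.0, -1.0]]
ft_force: [-0.7, 0.7, 6.9]
width: 0.139
```

```bash
python3 - <<'E'
from path import *
o=get_obs();print(o["t"],bas(o["ee_pos"]).round(4),o["width"],o["ft_force"].round(2),o["joint_velocities"].round(2))
S=capture("side");T=capture("top")
P=pts(b,.003,0,2.75)
for p in (S,T):
  for th in ("bar_middle","lid_tab","kick_pin","beaker","card_box","white_bottle","tape"):
    r=place_of(p,th); print(th,[(np.round(d["xy"],1).tolist(),round(d["conf"],2)) for d in r[:1]],proj(p,P[th]).round(1) if th in P else "")
E
```

```text
17.95 [ 1.200e-03 -2.000e-04  2.375e-01] 0.13941600493771092 [-0.66  0.74  6.87] [ 0.   -0.06  0.03 -0.13 -0.05 -0.04]
bar_middle [([282.9, 215.5], 0.72)] [[286.  213.7]]
lid_tab [([259.9, 228.3], 0.79)] [[260.3 231.4]]
kick_pin [] [[271.9 221.8]]
beaker [([225.9, 172.7], 0.38)] 
card_box [([231.8, 195.8], 0.64)] 
white_bottle [([329.9, 312.9], 0.94)] 
tape [([328.5, 337.9], 0.55)] 
bar_middle [([303.0, 207.0], 0.83)] [[302.  208.2]]
lid_tab [([295.1, 242.2], 0.69)] [[293.1 239. ]]
kick_pin [([258.9, 224.1], 0.62)] [[260.6 225.2]]
beaker [([166.0, 261.7], 0.63)] 
card_box [([210.5, 262.6], 0.58)] 
white_bottle [([362.1, 194.6], 0.58)] 
tape []
```

All still and consistent; handing in.

```bash
python3 -c "
from rig import *
print(job_done())"
```

```text
the job is handed in; nothing more can be done
None
```

I did the job in the order asked and handed it in at about 18 s. At hand-in the arm was still holding the frame upright by its black top bar.

- **Lid:** I pressed it down until the force rose to about 8 N. The frame did not move, and in the pictures the lid lies flush and shut.
- **Kickstand:** I pushed the red pin forward past centre while the frame still leaned back, and the leg fell by itself. The last side picture puts the pin tip where it should be for fully down (2.75 rad), within about a pixel.
- **Frame:** The arm position gives a lean of about 0.005 rad. The post edge in the side picture suggests about -0.003 rad, so the two agree on upright within about 0.01 rad. The frame was still, and the force at the wrist was about 7 N.
- **Bystanders:** The beaker, card box and bottle showed no shift beyond the networks' scatter of a few pixels. The tape was checked in the side view only, because the network missed it in the last top view.

Two readings did not quite agree:
- **Gripper opening:** it read about 12 mm on the 14 mm bar, though the frame followed the gripper throughout.
- **Bar position:** in the last side picture the network put the bar middle about 3.5 px from where I calculated it. In the top view it was within 2 px.

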